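# Secure the mineral specimen case

### The job

A sawn bar of pink rock lies in the front of the wooden specimen case and keeps its glazed lid from shutting: lay it gently, flat on the floor of the green tray. Then lower the lid fully shut without slamming it, and only when it is down turn both red-gripped turnbuttons square across the lid's front edge to secure it. Leave everything else on the bench where it is.

Things in the scene. Friction and masses are not known exactly. Their poses are not given: they have to be found in the camera images.
- case: Open wooden case fixed to the bench, 200 mm (its x) by 260 mm (its y), walls 10 mm thick, 50 mm high. Origin: centre of the underside. x points level from the front (turnbutton) side to the hinge side, z up. Inner floor of grey foam 30 mm above the bench; stones up to 16 mm tall stand on it at x = +40 to +84 mm. Two blocks on the front, 52 by 50 mm, 66 mm high, at x = -128, y = +85 and -85 mm.
- lid (a joint): Lid angle, rad: 0 shut (stop), growing as it opens. Hinge line along the case's y at x = +100, z = 50 mm. Wooden frame 200 by 260 mm, 14 mm thick, bars 25 mm wide, clear pane; shut, it covers the case, its top 64 mm above the bench. Starts at 1.3 to 1.6. A friction hinge (0.42 N m, lid 0.35 kg) holds it at any angle: push it all the way down.
- lid_edge (a point): Middle of the outer (upper when shut) face of the lid's front frame bar, 187.5 mm from the hinge line. The hand can push the lid here. Its axes are parallel to the case's when the lid is shut and turn with it.
- button_left (a joint): Angle of the turnbutton on the left (+y) block, rad: 0 = long end square across the lid's front edge (along the case's +x); grows as the long end swings toward the middle of the case (clockwise from above); 1.57 = along the lid's edge, clear of it. Starts at 1.2 to 1.6. Range -0.7 to 1.75, no stop or spring at 0; friction 0.06 N m, stays where left.
- button_right (a joint): The same for the right block (the case's -y side); it grows as its long end swings toward the middle of the case (anticlockwise seen from above). Starts at 1.2 to 1.6.
- button_left_grip (a point): Centre of the left turnbutton's red grip, on its upright axis, 86 mm above the bench (case x = -128, y = +85 mm). Brass bar 20 mm wide, 67 to 75 mm above the bench, reaching 55 mm from the axis at the long end, 25 mm at the other. Along its top the red grip, 44 mm long, 14 wide, 75 to 97 mm above the bench. x axis along the bar toward the long end.
- button_right_grip (a point): The same for the right turnbutton (case frame x = -128, y = -85 mm).
- core_center (a point): Centre of the rock bar: a sawn square prism of pink speckled rock, 36 by 36 mm and 130 mm long, about 0.35 to 0.53 kg. Its y axis runs along its length. It starts lying on the foam in the front part of the case, long axis roughly along the case's y, so its underside is 30 mm and its top 66 mm above the bench.
- core: The same rock bar; origin at the centre of its underside, 18 mm below its centre.
- tray: Shallow green plastic tray fixed to the bench left or right of the case, 200 mm (its x) by 122 mm (its y) outside, 20 mm high, walls and floor 4 mm thick. Origin: centre of its underside, on the bench.
- carton: Closed white carton fixed to the bench on the other side of the case, 196 by 126 mm, 60 mm high. Origin: centre of its underside. Leave it.
- bottle_center (a point): Loose bystander: tall white bottle with a blue cap, 56 mm diameter, 165 mm high, beside the case; its centre.
- mug_center (a point): Loose bystander: blue mug, 76 mm diameter, 90 mm high; its centre.
- tape_center (a point): Loose bystander: black tape dispenser 130 by 55 mm, 72 mm high; near its centre.
- brush_grip (a point): Loose bystander: small brush 150 mm long lying on the bench; middle of its handle.
- lens: Loose bystander: hand lens 60 mm across with a handle, 130 mm long, 10 mm thick, lying flat; origin under the centre of the glass.
- basalt_center (a point): Loose bystander: dark rough stone about 85 by 65 by 50 mm; its centre.
Things that resemble listed ones, but are neither listed nor needed, are in the scene too. There is more than one size of the core; the job needs the smaller.

How it is judged:
By the outcome, as a careful person would: the job done as asked, in the order asked, and still so for the second after the job is handed in, with the robot touching nothing.
It also fails if it takes over 72 s, if anything falls off the work surface, if the arm or the gripper's body presses on something with over 40 N, if the wrist force passes 120 N, or if a joint passes its speed limit or range.

### The arm

A 6-joint arm with a two-finger parallel gripper is mounted at the origin on the work surface. World frame = base frame: x ahead of the robot, y to its left, z up, the work surface at z = 0. Lengths are in m, angles in rad, forces in N, time in s.
With the tool pointing down it reaches from about 0.375 to 0.9 m from the base axis. Payload 3.1 kg.
Tool frame: the origin (TCP) lies midway between the tips of the shut fingers; the grasp point (between the pads) lies 19 mm behind it; z points along the fingers, x is the direction in which the jaws open and shut, and the axes are right-handed (so a half turn about z gives the same grasp; the last joint's range is limited). The gripper opens to 87 mm and grips with 3 to 60 N. Pads are 19 mm wide; open, the fingers measure 117 mm over their backs; the gripper's body (75 mm by 190 mm) begins 51 mm behind the grasp point.
Start: joints at [-1.494, 0.527, 1.433, -0, 1.181, -0.178], TCP at [0.158, -0.605, 0.223] pointing down, gripper open.
Joint ranges: [-3.08, 3.08], [-0.75, 2.2], [0.22, 2.44], [-1.43, 4.57], [0, 2.65], [-2.85, 2.85]. Speed limits (rad/s): [2.79, 2.79, 3.14, 3.14, 3.14, 3.14].

### API

Orientations are given as a unit quaternion [w, x, y, z].
In Python, from bench import arm, eoat, planner, eyes, finish_job gives the robot as it stands. The module is installed in compiled form; this text tells all that it offers. Calls block until the motion is done:
- arm.move_ptp(position, orientation): joint-space move of the TCP to a pose.
- arm.move_l(position, rotation=None, feed=0.15, max_force=None): straight line of the TCP; rotation=None keeps the orientation; feed is the mean speed in m/s. With max_force (N) it stops when the force on the tool has changed by that much, and returns True; else False.
- arm.goto_joints(angles): joint-space move.
- eoat.gripper_to(opening, force=None): finger opening in m; force is the grip in N (None keeps the last); returns when the fingers have stopped.
- arm.hold(seconds).
- planner.solve_ik(position, orientation): joint angles nearest the present ones, or None.
- arm.observe(): the state.
- eyes.read_camera(name): name is "scene" or "top"; returns the picture (480x640x3 uint8, blue, green, red); there is no depth.
- eyes.camera_model(name): a dict with "vfov" (degrees; the focal length in pixels is half the picture's height over the tangent of half this angle, whatever the lens; pixels are square), "cx", "cy" (the principal point, pixels), "k1" (the pictures are not rectified: a ray, as slopes to the right and down, at radius r is drawn at 1 + k1 r^2 times it, then the intrinsics apply), "pose" (4x4, takes a point from camera to world coordinates). Camera axes: x right, y up, looking along -z (the intrinsics and any distortion apply to the point x, -y, -z); pixel columns grow to the right and rows downward; lengths in m; the calibration is good to about 2 mm. A picture is of the moment at which its call begins. camera_model takes no time and is no camera call.
A pose or a line that the arm cannot do raises arm.Unreachable and nothing moves.
- finish_job(): hands the job in, once; it reports no verdict.
The state is a dict: "t": time; "joint_positions": joint angles; "joint_vel": joint speeds; "joint_torque": joint torques, N m; "eef_pos": TCP position; "ee_rot": TCP orientation; "force": force on the tool from outside, world axes, zero at the start; "moment": the same for the moment, N m; "grip_width": finger opening in m.
Only numpy, scipy, OpenCV 4.12 (cv2) and the standard library are available. Lean on these libraries where they do the work, as an engineer would, in place of code of your own. Each camera call takes 0.05 s, during which the arm holds its last target.

## Working session

There is one attempt and no reset: what is moved stays moved. The work goes in short steps, each a Python script; the robot and the scene stay as the last script left them, time stands still between calls to the robot, and variables do not carry over. Pictures are saved under pics/ and viewed, and the job is handed in when it is done.

```bash
mkdir -p pics; ls
python3 - <<'E'
from bench import arm,eyes
import cv2
for n in("scene","top"):
    cv2.imwrite(f"pics/{n}0.png",eyes.read_camera(n)); print(n,eyes.camera_model(n))
print(arm.observe())
E
```

```text
pics
scene {'vfov': 52.47828292378027, 'cx': 316.8866187249107, 'cy': 245.24328056707037, 'k1': -0.09035669456009195, 'pose': array([[ 0.29921829, -0.66802008,  0.68133515,  1.36876882],
       [ 0.9541744 ,  0.20616439, -0.21690425, -0.28272847],
       [ 0.00442935,  0.71501428,  0.69909581,  1.02754813],
       [ 0.        ,  0.        ,  0.        ,  1.        ]])}
top {'vfov': 47.104497342847864, 'cx': 315.8745726135042, 'cy': 239.79883212082026, 'k1': -0.14418670617799384, 'pose': array([[ 0.01080106,  0.99707332, -0.07568439,  0.37645402],
       [-0.99981237,  0.00955153, -0.01685221, -0.01011242],
       [-0.01607999,  0.07585221,  0.99698941,  1.57047543],
       [ 0.        ,  0.        ,  0.        ,  1.        ]])}
{'t': 0.1, 'joint_positions': array([-1.49452618e+00,  5.28350440e-01,  1.43380612e+00, -3.49340282e-05,
        1.18145061e+00, -1.78534661e-01]), 'joint_vel': array([-0.00046182, -0.00120081, -0.00293331, -0.00145396, -0.00050122,
       -0.00100428]), 'joint_torque': array([-4.07282835e-05, -4.40983951e+01, -1.77150911e+01,  6.35347073e-02,
        5.33996418e-02, -4.86685849e-05]), 'eef_pos': array([ 0.15747952, -0.60411887,  0.22167335]), 'ee_rot': array([-7.36887006e-04,  7.91223139e-01, -6.11526720e-01, -6.86896016e-04]), 'force': array([ 0.01132199, -0.61052075,  0.39542048]), 'moment': array([-0.02253637,  0.01147521,  0.02188841]), 'grip_width': 0.08698258753336169}
```

View pics/scene0.png

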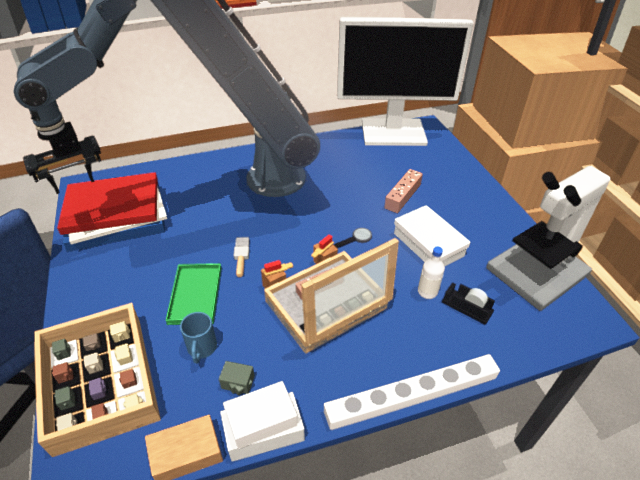

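View pics/top0.png

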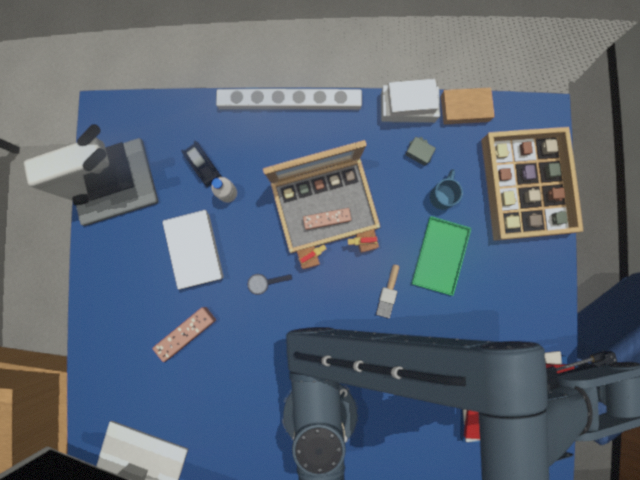

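The scene view shows the case at about (330,300), the green tray at (195,293) and the robot on the far side. In the top view there are two pink bars. One lies in the case at (327,219). A longer one lies on the open bench at (183,334) and is the decoy. The brick-coloured button blocks at (308,258) and (368,241) are not bars. I choose the bar in the case and will check it in a close crop.

```bash
cat > h.py <<'E'
import numpy as np, cv2
from bench import arm,eoat,planner,eyes
def cm(n):
    m=eyes.camera_model(n); f=240/np.tan(np.radians(m['vfov'])/2); return m,f
def proj(n,P):
    m,f=cm(n); T=np.linalg.inv(m['pose']); p=np.atleast_2d(P)@T[:3,:3].T+T[:3,3]
    s=np.c_[p[:,0]/-p[:,2],-p[:,1]/-p[:,2]]; r2=(s**2).sum(1,keepdims=True)
    return s*(1+m['k1']*r2)*f+[m['cx'],m['cy']]
def ray(n,uv):
    m,f=cm(n); K=np.array([[f,0,m['cx']],[0,f,m['cy']],[0,0,1.]])
    d=(np.atleast_2d(uv)-[m['cx'],m['cy']])/f; s=d.copy()
    for _ in range(30): s=d/(1+m['k1']*(s**2).sum(1,keepdims=True))
    D=np.c_[s[:,0],-s[:,1],-np.ones(len(s))]@m['pose'][:3,:3].T
    return m['pose'][:3,3],D
def onz(n,uv,z):
    o,D=ray(n,uv); return o+D*((z-o[2])/D[:,2])[:,None]
def crop(im,x,y,w,h,s,fn,pts=None):
    c=cv2.resize(im[y:y+h,x:x+w],None,fx=s,fy=s,interpolation=cv2.INTER_CUBIC)
    if pts is not None:
        for p in pts: cv2.circle(c,tuple(int(round(v)) for v in ((p[0]+.5-x)*s,(p[1]+.5-y)*s)),2,(255,255,0),-1)
    cv2.imwrite(fn,c)
E
python3 - <<'E'
import cv2
from h import *
t=cv2.imread('pics/top0.png');s=cv2.imread('pics/scene0.png')
crop(t,255,135,135,140,5.5/1.3,'pics/tc.png')
crop(s,250,225,160,130,4.5,'pics/sc.png')
crop(t,370,200,120,120,4.5,'pics/tt.png')
E
```

```text
(no output)
```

View pics/tc.png

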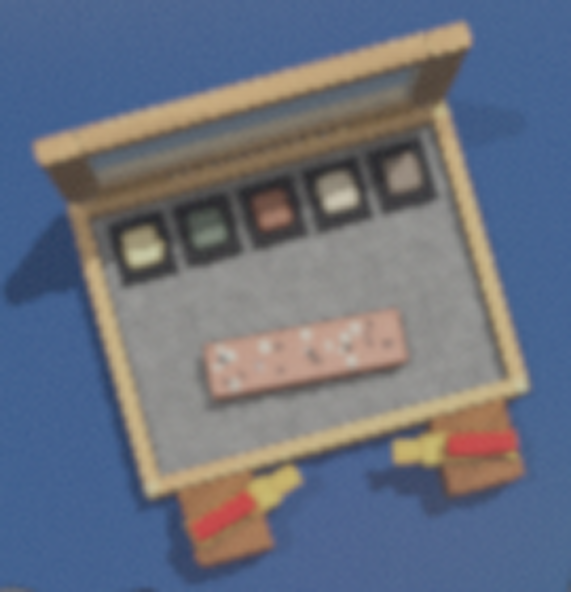

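View pics/sc.png

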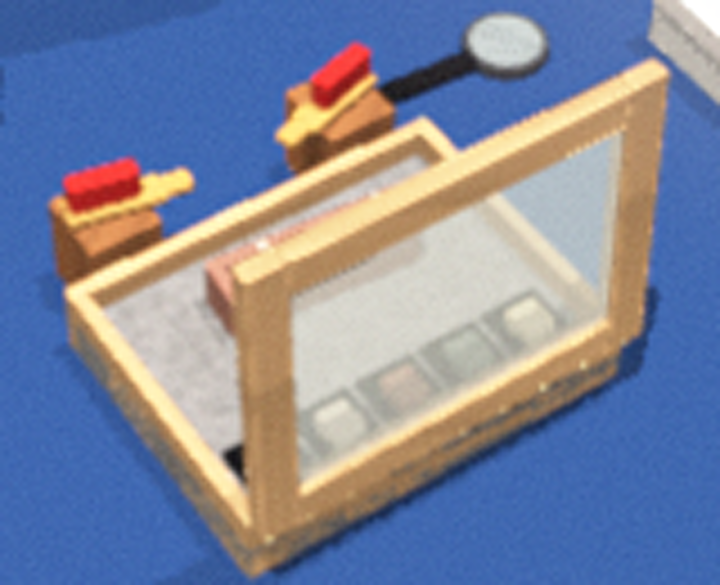

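View pics/tt.png

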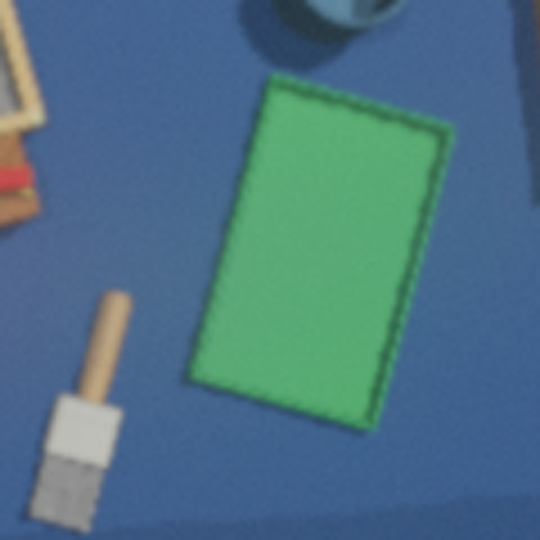

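```bash
cat > est.py <<'E'
from h import *
from scipy.optimize import least_squares
u=lambda a,s,x,y:(np.array(a)+.5)/s-.5+[x,y]
S=5.5/1.3
tc=lambda a:u(a,S,255,135); sc=lambda a:u(a,4.5,250,225); tt=lambda a:u(a,4.5,370,200)
def W(p,L):
    x,y,a=p; L=np.array(L,float); c,s=np.cos(a),np.sin(a)
    return np.c_[x+c*L[:,0]-s*L[:,1], y+s*L[:,0]+c*L[:,1], L[:,2]]
def fit(L,obs,p0):
    def r(p):
        w=W(p,L); return np.concatenate([(proj(n,w[i:i+1])[0]-q) for i,(n,q) in enumerate(obs)])
    o=least_squares(r,p0,loss='soft_l1'); return o.x,o.fun
E
python3 - <<'E'
from est import *
L=[(-.1,.13,.05),(-.1,-.13,.05),(-.1,-.13,.05),(-.1,.13,.05)]+[(.1,-.13,.05)]
ob=[('top',tc((150,492))),('top',tc((527,389))),('scene',sc((67,292))),('scene',sc((425,117))),('scene',sc((252,530)))]
c,f=fit(L,ob,(.55,0,.2)); print('case',c,f.round(1))
H=[.0725,.018]
q=[(205,343),(398,310),(410,360),(213,400)]
w=onz('top',tc(q),.066);print('core top',w.round(4)); print(np.linalg.norm(w[0]-w[1]),np.linalg.norm(w[1]-w[2]),np.linalg.norm(w[2]-w[3]),np.linalg.norm(w[3]-w[0]))
d=(w[0]+w[3]-w[1]-w[2])/2; print('ctr',w.mean(0),'len dir yaw',np.arctan2(-d[0],d[1]))
q=[(272,72),(455,127),(373,430),(188,380)]
w=onz('top',tt(q),.02);print('tray',w.round(4)); print([np.linalg.norm(w[i]-w[(i+1)%4]).round(4) for i in range(4)],w.mean(0))
d=(w[0]+w[1]-w[2]-w[3]);print('tray yaw',np.arctan2(d[1],d[0]))
g=W(c,[(-.128,.085,.086),(-.128,-.085,.086)]); print('grips',g)
for nm,a,b,gr in(('L',(195,530),(258,498),g[0]),('R',(447,446),(518,441),g[1])):
    w=onz('top',tc([a,b]),.097); print(nm,w.mean(0),np.linalg.norm(w[0]-w[1]))
np.save('case.npy',c)
E
```

```text
case [ 0.59224829 -0.00824412  0.28577014] [-0.6  0.2  0.5 -0.9 -0.2 -0.4  0.2 -0.  -0.1 -0.1]
core top [[ 0.5569  0.0513  0.066 ]
 [ 0.5796 -0.0741  0.066 ]
 [ 0.547  -0.0821  0.066 ]
 [ 0.5197  0.0456  0.066 ]]
0.12739986603280068 0.03362022920704891 0.13053819046114695 0.0376237318049509
ctr [ 0.55077411 -0.01481716  0.066     ] len dir yaw 0.19533509453672848
tray [[ 0.5662 -0.3078  0.02  ]
 [ 0.5326 -0.4249  0.02  ]
 [ 0.3412 -0.3711  0.02  ]
 [ 0.3718 -0.2541  0.02  ]]
[np.float64(0.1218), np.float64(0.1988), np.float64(0.121), np.float64(0.2017)] [ 0.45295435 -0.33947239  0.02      ]
tray yaw -0.27168901915373483
grips [[ 0.44547815  0.03722595  0.086     ]
 [ 0.49340055 -0.12587967  0.086     ]]
L [0.44428929 0.03500295 0.097     ] 0.04474394189380383
R [ 0.49061881 -0.12689433  0.097     ] 0.04522837344118724
```

```bash
cat >> est.py <<'E'
def lid(c,a,r,y,h): return W(c,[(.1-r*np.cos(a)+h*np.sin(a),y,.05+r*np.sin(a)+h*np.cos(a))])[0]
E
python3 - <<'E'
from est import *
c=np.load('case.npy'); t=cv2.imread('pics/top0.png');s=cv2.imread('pics/scene0.png')
pts=[((.2,-.13,.014),'scene',sc((244,283))),((.2,.13,.014),'scene',sc((668,70))),((.2,.13,.0),'top',tc((36,145))),((.2,-.13,.0),'top',tc((462,25)))]
r=lambda p:np.concatenate([proj(n,lid(c,p[0],*k))[0]-q for k,n,q in pts])
o=least_squares(r,[1.4],loss='soft_l1');a=o.x[0];print('lid',a,o.fun.round(1))
yaw=c[2]
for nm,sg,a1,b1,y in(('L',1,(195,532),(297,478),.085),('R',-1,(518,441),(397,450),-.085)):
    w0=onz('top',tc([a1]),.097)[0];w1=onz('top',tc([b1]),.075)[0];d=w1-w0
    print(nm,'angle',-sg*(np.arctan2(d[1],d[0])-yaw), np.linalg.norm(d[:2]))
P=[lid(c,a,r,y,h) for r in(.0,.2) for y in(.13,-.13) for h in(0,.014)]
P+=list(W(c,[(x,y,.05) for x in(-.1,.1) for y in(-.13,.13)]))
P+=list(W((.5508,-.0148,.195),[(x,y,z) for x in(-.018,.018) for y in(-.065,.065) for z in(.03,.066)]))
P+=list(W(c,[(-.128+i*.026,sg*.085+j*.025,.066) for i in(-1,1) for j in(-1,1) for sg in(1,-1)]))
P+=list(W(c,[(-.128,sg*.085,.097) for sg in(1,-1)]))
crop(t,255,135,135,140,S,'pics/o1.png',proj('top',np.array(P)))
crop(s,250,225,160,130,4.5,'pics/o2.png',proj('scene',np.array(P)))
E
```

```text
lid 1.5193292141512924 [1.5 1.2 1.8 1.  0.4 3.  2.1 2.7]
L angle 1.3427314567220976 0.07374798892217967
R angle 1.3485596954823968 0.07600828302543136
```

View pics/o1.png

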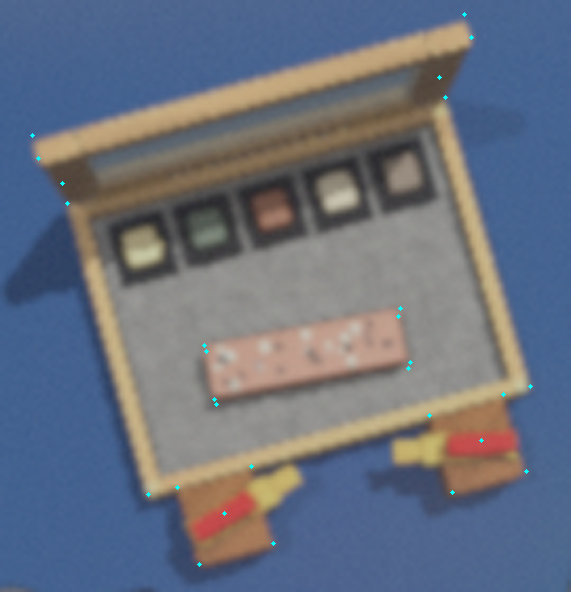

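View pics/o2.png

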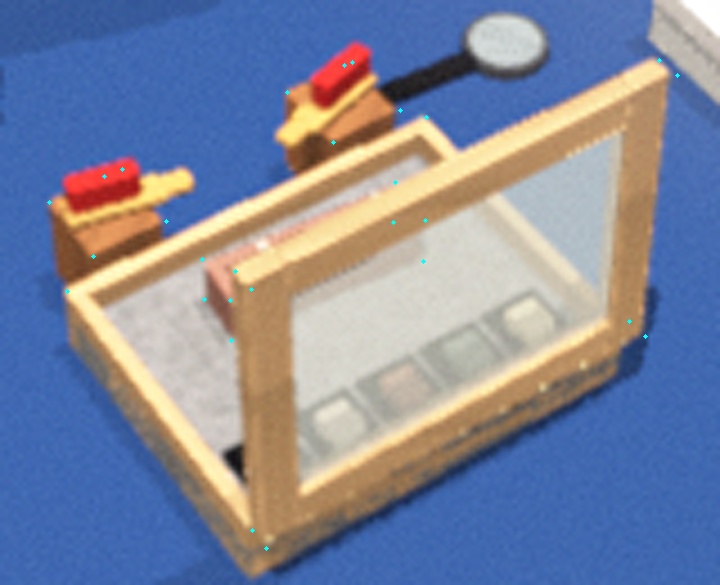

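The overlays match: the bar measures 129×36 mm (the smaller one), and the tray is 121×200 mm at (0.453,-0.339). The button angles are about 1.34 and 1.35, and the lid is about 1.5. Next I pick up the bar.

```bash
cat >> h.py <<'E'
def q(th): return np.array([0,np.cos(th/2),np.sin(th/2),0])
def st(tag=''):
    o=arm.observe(); print(tag,'t%.2f'%o['t'],o['eef_pos'].round(4),'F',o['force'].round(1),'M',o['moment'].round(2),'w%.4f'%o['grip_width'],'j6 %.2f'%o['joint_positions'][5]); return o
E
python3 - <<'E'
from h import *
import cv2
print('bottle cap',onz('top',[(218,184)],.165),'mug',onz('top',[(448,193)],.09))
C=np.array([.5508,-.0148]); th=.195
for z in(.2,.041):
    j=planner.solve_ik([*C,z],q(th)); print(j.round(2))
eoat.gripper_to(.052,force=35)
# leave the shelf corner upward, then to a pose high over the bar
o=arm.observe(); p=o['eef_pos']
arm.move_l([p[0],p[1],.30],feed=.25)
arm.move_ptp([.47,-.05,.30],q(th))
arm.move_l([*C,.16],feed=.25); st('above')
cv2.imwrite('pics/s1.png',eyes.read_camera('scene'));crop(eyes.read_camera('top'),255,135,135,140,S:=4,'pics/t1.png')
E
```

```text
bottle cap [[0.62640896 0.27008988 0.165     ]] mug [[ 0.62042475 -0.34445083  0.09      ]]
[-0.23  0.46  1.64 -0.    1.04 -0.42]
[-0.23  0.7   1.75 -0.    0.68 -0.42]
above t4.52 [ 0.5508 -0.0152  0.1604] F [ 0.3 -0.1 -0. ] M [-0.02 -0.08 -0.05] w0.0519 j6 -0.42
```

View pics/s1.png

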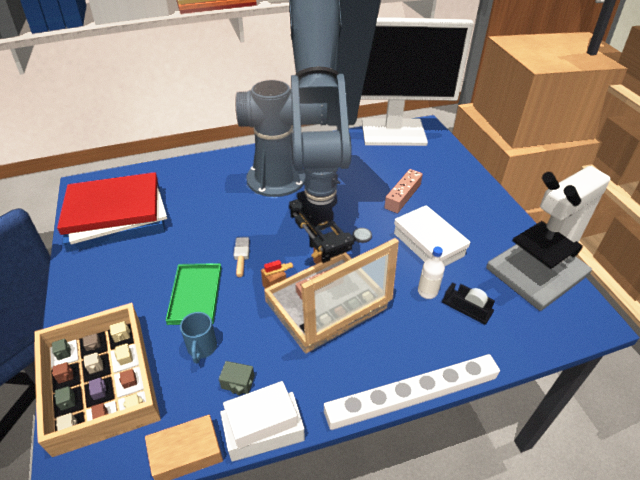

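The gripper is above the case at about (325,240), with the body clear of the lid. Now I descend and grasp.

Run:
```python
from h import *
C=np.array([.5508,-.0148]); th=.195
print(arm.move_l([*C,.08],feed=.2)); 
print(arm.move_l([*C,.041],feed=.06,max_force=8)); st('down')
eoat.gripper_to(.03,force=35); o=st('grip')
if o['grip_width']>.033:
    arm.move_l([*C,.055],feed=.05); st()
    arm.move_l([*C,.2],feed=.15); st('lift')
    import cv2
    cv2.imwrite('pics/s2.png',eyes.read_camera('scene')[150:380,180:480])
```

```text
False
False
down t5.97 [ 0.5509 -0.0148  0.0409] F [-0.   0.1 -0.3] M [ 0.05 -0.11  0.02] w0.0521 j6 -0.42
grip t6.42 [ 0.5511 -0.0148  0.0413] F [-0.4  0.   1.1] M [ 0.02 -0.1  -0.06] w0.0359 j6 -0.42
 t6.86 [ 0.5508 -0.0148  0.0552] F [ 0.   0.5 -6.1] M [-0.02 -0.14  0.03] w0.0355 j6 -0.42
lift t7.97 [ 0.5499 -0.0146  0.199 ] F [ 0.3 -0.1 -4.9] M [ 0.   -0.08 -0.02] w0.0357 j6 -0.42
```

View pics/s2.png

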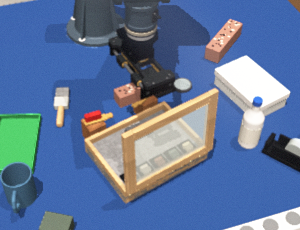

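The bar is held at 35.7 mm grip width with about 5 N of weight and no tilt moment. Now I place it in the tray.

Run:
```python
from h import *
import cv2
T=np.array([.4530,-.3395]); th=-.2717+np.pi/2
print(planner.solve_ik([*T,.015],q(th)))
arm.move_l([.47,-.13,.22],feed=.25)
arm.move_ptp([*T,.16],q(th)); st('over tray')
crop(eyes.read_camera('top'),370,200,120,120,4.5,'pics/t3.png')
arm.move_l([*T,.035],feed=.15); st()
print(arm.move_l([*T,.010],feed=.025,max_force=3)); st('touch')
```

```text
[-8.40504911e-01  7.60954068e-01  1.72169527e+00 -4.44089210e-16
  6.58943319e-01 -2.13960124e+00]
over tray t10.04 [ 0.4535 -0.3384  0.1598] F [ 0.4 -0.1 -5. ] M [ 0.12 -0.15  0.05] w0.0357 j6 -2.14
 t11.07 [ 0.4537 -0.3401  0.0358] F [-0.5 -0.8 -4.4] M [ 0.03 -0.16  0.1 ] w0.0358 j6 -2.14
True
touch t11.82 [ 0.4529 -0.3394  0.0153] F [-0.5  0.5  4.7] M [ 0.13 -0.14  0.07] w0.0355 j6 -2.14
```

View pics/t3.png

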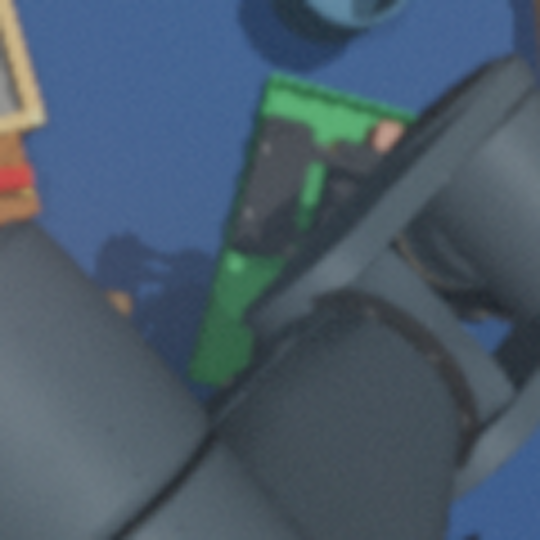

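Contact came at the height expected for the bar flat on the tray floor (TCP 0.0153 against 0.015). I release, rise and look.

Run:
```python
from h import *
import cv2
T=np.array([.4530,-.3395])
eoat.gripper_to(.054); st('rel')
arm.move_l([*T,.16],feed=.2); 
eoat.gripper_to(0,force=20)
c=np.load('case.npy')
arm.move_l([.44,-.2,.32],feed=.3)
arm.move_ptp([.52,-.02,.34],q(c[2]-np.pi/2)); st('up')
s=eyes.read_camera('scene');t=eyes.read_camera('top')
crop(s,150,220,270,150,2.9,'pics/s4.png'); crop(t,370,200,120,120,4.5,'pics/t4.png')
```

```text
rel t12.47 [ 0.4518 -0.3382  0.014 ] F [ 0.1  0.4 -0.9] M [ 0.07 -0.16  0.01] w0.0545 j6 -2.14
up t17.86 [ 0.52   -0.0203  0.3398] F [-0.3 -0.1 -0.2] M [-0.02 -0.03  0.03] w0.0005 j6 1.03
```

View pics/s4.png

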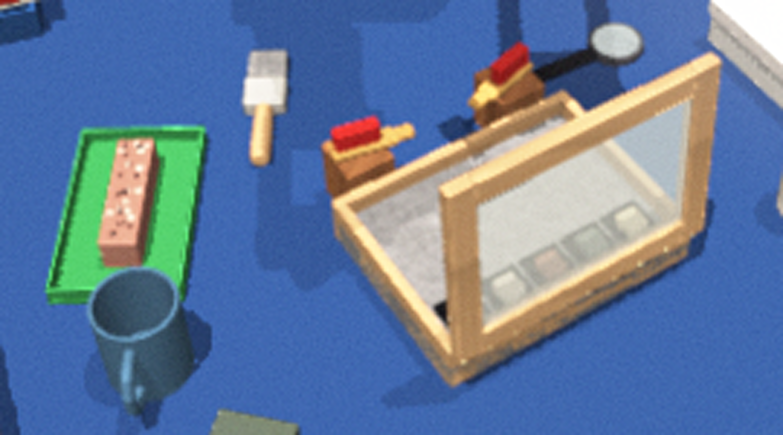

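View pics/t4.png

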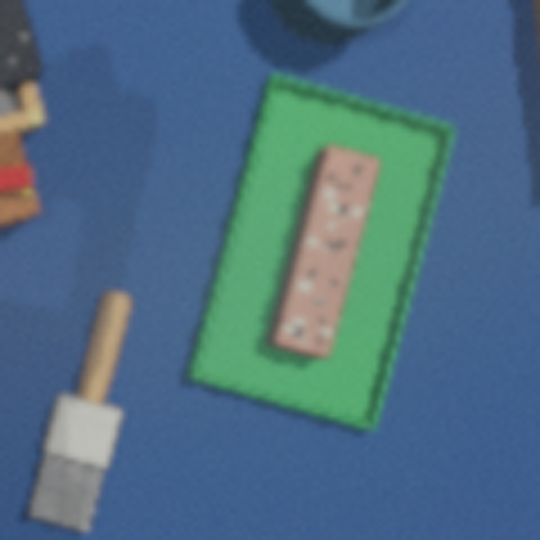

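The bar lies flat in the tray, centred at about (325,250) in the crop, and nothing else has moved. Now the lid: I come behind its top edge with closed fingers and follow the arc down.

```bash
cat > lidp.py <<'E'
from est import *
c=np.load('case.npy'); Q=q_=q(c[2]-np.pi/2)
def tip(a,r=.19,w=.010,extra=0.):
    x=.1-r*np.cos(a)+.014*np.sin(a)+w+extra; z=.05+r*np.sin(a)+.014*np.cos(a)
    return W(c,[(x,0,z)])[0]
E
python3 - <<'E'
from lidp import *
for a in (1.5,1.2,.9,.6,.3,0): 
    j=planner.solve_ik(tip(a),Q); print(a,tip(a).round(3),None if j is None else j.round(2))
B=tip(1.52,extra=.03); B[2]=.24
up=B.copy(); up[2]=.325
arm.move_l(up,Q,feed=.25)
arm.move_l(B,feed=.15,max_force=6); st('behind')
cv2.imwrite('pics/s5.png',cv2.resize(eyes.read_camera('scene')[130:380,230:480],None,fx=2.2,fy=2.2))
E
```

```text
1.5 [0.698 0.023 0.241] [-0.13  0.61  1.21 -0.    1.32  1.16]
1.2 [0.644 0.007 0.232] [-0.16  0.54  1.37 -0.    1.23  1.12]
0.9 [ 0.595 -0.007  0.208] [-0.2   0.5   1.53 -0.    1.11  1.08]
0.6 [ 0.555 -0.019  0.169] [-0.24  0.5   1.66 -0.    0.97  1.05]
0.3 [ 0.528 -0.027  0.12 ] [-0.26  0.55  1.77 -0.    0.82  1.02]
0 [ 0.515 -0.031  0.064] [-0.28  0.64  1.83 -0.    0.67  1.01]
behind t19.69 [0.7312 0.0322 0.2413] F [-0.5  0.3  0.6] M [ 0.01 -0.02 -0.06] w0.0006 j6 1.18
```

View pics/s5.png

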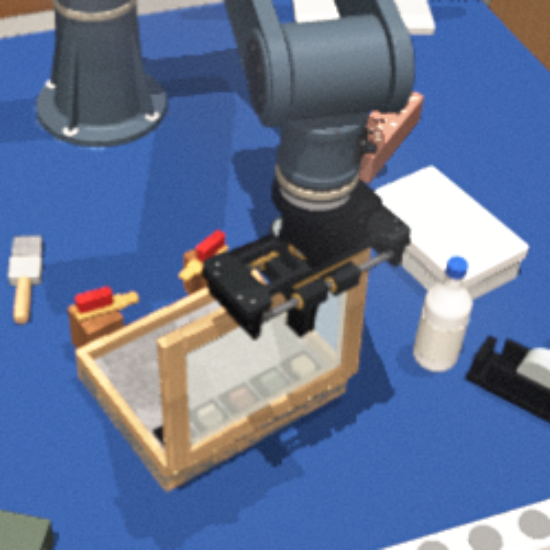

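The closed fingers sit behind the lid's top bar at about (300,310), with the body above it. I follow the arc down.

Run:
```python
from lidp import *
p=tip(1.52)
print(arm.move_l(p,feed=.08,max_force=20)); st('1.52')
for a in np.arange(1.38,.19,-.14):
    hit=arm.move_l(tip(a),feed=.11,max_force=25); st('%.2f'%a)
    if hit: print('HIT');break
cv2.imwrite('pics/s6.png',cv2.resize(eyes.read_camera('scene')[180:380,230:480],None,fx=2.2,fy=2.2))
```

```text
False
1.52 t20.27 [0.7025 0.0239 0.2414] F [ 0.2 -0.   0.3] M [-0.    0.01 -0.03] w0.0004 j6 1.16
1.38 t20.66 [0.6767 0.0165 0.2394] F [ 0.9 -0.2 -0.2] M [-0.03  0.02 -0.01] w0.0003 j6 1.14
1.24 t21.05 [0.6515 0.0092 0.2342] F [ 0.3 -0.1 -0.3] M [ 0.03 -0.   -0.01] w0.0003 j6 1.13
1.10 t21.44 [0.6274 0.0021 0.2257] F [ 0.4 -0.   0.1] M [-0.04 -0.01 -0.04] w0.0005 j6 1.11
0.96 t21.83 [ 0.6047 -0.0047  0.2137] F [-0.3  0.   0.1] M [ 0.01  0.   -0.01] w0.0006 j6 1.09
0.82 t22.23 [ 0.5838 -0.0109  0.1986] F [0.1 0.7 0.1] M [-0.01 -0.05 -0.02] w0.0005 j6 1.08
0.68 t22.62 [ 0.5649 -0.0164  0.1805] F [ 1.2 -0.1  0.8] M [-0.   -0.07 -0.03] w0.0007 j6 1.06
0.54 t23.01 [ 0.5489 -0.0211  0.1599] F [ 0.5  0.4 -0. ] M [ 0.01 -0.02  0.02] w0.0006 j6 1.04
0.40 t23.40 [ 0.5357 -0.025   0.1371] F [-0.3 -0.8  0. ] M [ 0.04 -0.03  0.02] w0.0006 j6 1.03
0.26 t23.79 [ 0.5256 -0.028   0.1127] F [ 0.9 -0.3  0.1] M [ 0.04 -0.01 -0.06] w0.0005 j6 1.02
```

View pics/s6.png

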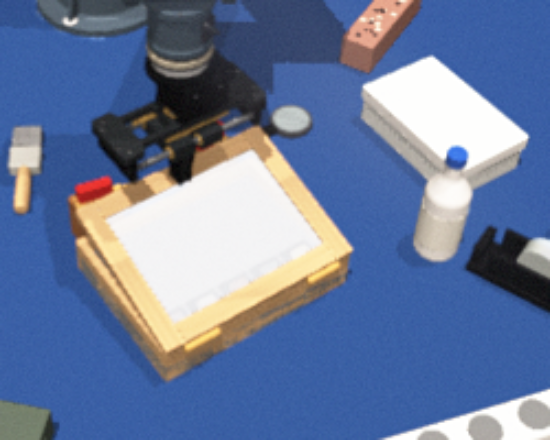

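The lid has followed down to about 0.3 rad, with the finger on its front bar at (185,170). I finish slowly with a force stop.

Run:
```python
from lidp import *
for a in (.16,.08):
    print(arm.move_l(tip(a),feed=.07,max_force=20)); st('%.2f'%a)
p=tip(0); 
print(arm.move_l(p+[0,0,.004],feed=.03,max_force=12)); st('near')
print(arm.move_l(p-[0,0,.006],feed=.012,max_force=12)); o=st('shut')
u=o['eef_pos'].copy();u[2]+=.09
arm.move_l(u,feed=.15)
u[2]=.26; arm.move_l(W(c,[(-.19,0,.30)])[0],feed=.3);st()
s=eyes.read_camera('scene');t=eyes.read_camera('top')
P=W(c,[(x,y,.064) for x in(-.1,.1) for y in(-.13,.13)])
crop(s,250,225,160,130,4.5,'pics/s7.png',proj('scene',P));crop(t,255,135,135,140,S,'pics/t7.png',proj('top',P))
```

```text
False
0.16 t24.27 [ 0.52   -0.0295  0.094 ] F [-0.1  0.2 -0.1] M [ 0.   -0.02  0.04] w0.0006 j6 1.01
False
0.08 t24.63 [ 0.5169 -0.0302  0.0789] F [-0.4 -0.3  0.1] M [-0.03  0.03 -0.07] w0.0004 j6 1.01
False
near t25.16 [ 0.5153 -0.0307  0.0678] F [-0.4 -0.4 -0.4] M [-0.04 -0.05  0.01] w0.0005 j6 1.01
True
shut t25.64 [ 0.5155 -0.0308  0.0644] F [ 0.5 -1.2  5.4] M [0.02 0.13 0.01] w0.0003 j6 1.01
 t27.15 [ 0.4098 -0.0616  0.2989] F [0.2 0.8 1.2] M [ 0.07 -0.03 -0.01] w0.0005 j6 0.86
```

View pics/s7.png

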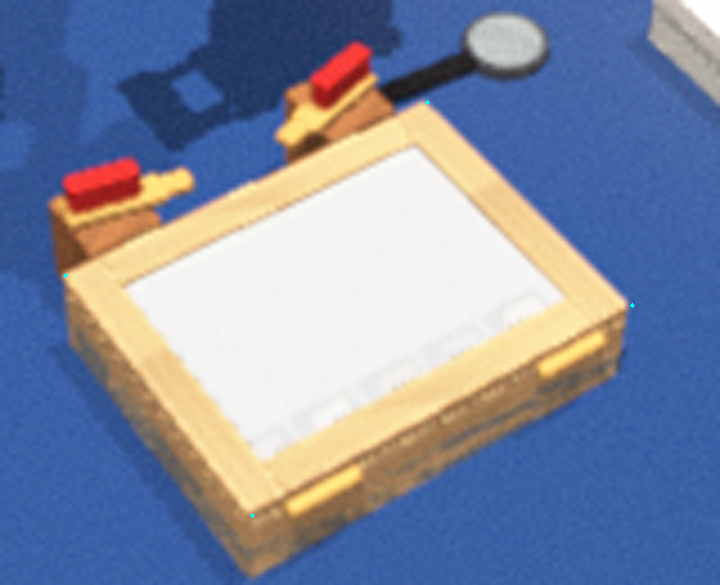

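View pics/t7.png

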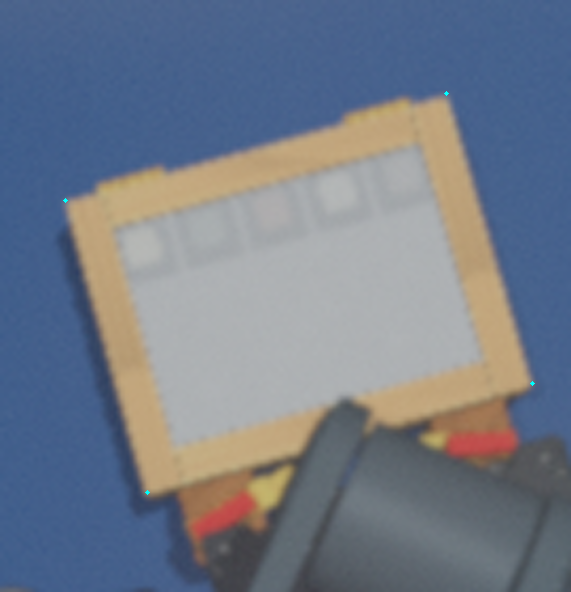

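The lid is flush: the force stop came at tip z = 0.064, and the corners match the predicted ones. I refine the case pose from the lid corners, then turn the left button.

Run:
```python
from lidp import *
cor=[(.1,.13,.064),(.1,-.13,.064),(-.1,-.13,.064),(-.1,.13,.064)]
ob=[('top',tc(a)) for a in((66,203),(448,97),(531,386),(147,494))]+[('scene',sc(a)) for a in((627,308),(252,514),(66,277),(427,103))]
L2=cor+[cor[0],cor[1],cor[2],cor[3]]
# scene: (627,308)=+x,+y; (252,514)=+x,-y; (66,277)=-x,-y; (427,103)=-x,+y
c2,f=fit(L2,ob,c); print(c2,f.round(1)); 
ct,f=fit(L2[:4],ob[:4],c);print('top only',ct); cs,f=fit(L2[4:],ob[4:],c);print('scene only',cs)
print(W(c,[(-.128,.085,.097)]),W(c2,[(-.128,.085,.097)]))
np.save('case2.npy',c2)
# grip tops in scene (crop 4.5): L box top face corners approx
print('L scene ctr',onz('scene',sc([(341,66)]),.097),'R',onz('scene',sc([(101,177)]),.097), 'pred',W(c2,[(-.128,.085,.097),(-.128,-.085,.097)]))
print('pred px L,R crop',(proj('scene',W(c2,[(-.128,.085,.097),(-.128,-.085,.097)]))-[250,225])*4.5)
print('grip j6', [planner.solve_ik([*W(c2,[(-.128,s*.085,0)])[0][:2],.078],q(th)).round(2) for s,th in((1,c2[2]-1.343+np.pi/2),(1,c2[2]+np.pi/2),(-1,c2[2]+1.349-np.pi/2),(-1,c2[2]-np.pi/2))])
```

```text
[ 0.5913335  -0.00873589  0.28403464] [-0.1 -0.7 -0.3 -0.7  0.2 -0.3 -0.1 -0.2  0.7 -0.9 -0.6 -0.2 -0.6 -0.8
 -0.2 -0.6]
top only [ 0.58996211 -0.00894339  0.28318476]
scene only [ 0.59333952 -0.00868973  0.28478626]
[[0.44547815 0.03722595 0.097     ]] [[0.4446425  0.03698883 0.097     ]]
L scene ctr [[0.44625945 0.03555195 0.097     ]] R [[ 0.49423572 -0.12779077  0.097     ]] pred [[ 0.4446425   0.03698883  0.097     ]
 [ 0.49228175 -0.12619972  0.097     ]]
pred px L,R crop [[340.65015789  62.0436565 ]
 [101.10363592 172.35212366]]
grip j6 [array([-0.17,  0.56,  2.  , -0.  ,  0.58, -0.68]), array([-0.17,  0.56,  2.  , -0.  ,  0.58, -2.02]), array([-0.47,  0.6 ,  1.85, -0.  ,  0.69, -0.53]), array([-0.47,  0.6 ,  1.85, -0.  ,  0.69,  0.82])]
```

```bash
cat > btn.py <<'E'
from lidp import *
c=np.load('case2.npy')
def turn(s,a0,target=0.0):
    G=W(c,[(-.128,s*.085,0)])[0][:2]
    off=s*np.pi/2
    th0=c[2]-s*a0+off; th1=c[2]-s*target+off
    eoat.gripper_to(.036,force=10)
    arm.move_ptp([*G,.15],q(th0)); arm.move_l([*G,.10],feed=.2)
    hit=arm.move_l([*G,.0785],feed=.05,max_force=6); st('at grip %s'%hit)
    if hit: return
    eoat.gripper_to(.008); o=st('closed')
    if not .011<o['grip_width']<.017: print('BAD GRIP'); return
    for k in (1,2,3):
        th=th0+(th1-th0)*k/3
        arm.move_l([*G,.0785],q(th),feed=.05) if False else None
        j=o['joint_positions'].copy(); j=np.array(planner.solve_ik([*G,.0785],q(th)))
        arm.goto_joints(j); st('turn %d'%k)
    # re-seat at the final angle: relieve any offset
    eoat.gripper_to(.03); arm.hold(.1); eoat.gripper_to(.008); st('reseat')
    eoat.gripper_to(.036); arm.move_l([*G,.15],feed=.15); st('off')
E
python3 - <<'E'
from btn import *
turn(1,1.343)
E
```

```text
at grip False t30.50 [0.4445 0.037  0.0783] F [-0.1 -0.2 -0. ] M [-0.   -0.11  0.01] w0.0357 j6 -0.68
closed t31.03 [0.4433 0.0367 0.0786] F [-4.1 -4.7  3.6] M [-0.75  0.49  0.05] w0.0137 j6 -0.68
turn 1 t31.54 [0.4435 0.0368 0.0786] F [-3.5 -3.9  4.9] M [-0.66  0.52  0.04] w0.0140 j6 -1.13
turn 2 t32.05 [0.4436 0.037  0.0786] F [-3.3 -3.2  5.3] M [-0.54  0.57  0.09] w0.0139 j6 -1.57
turn 3 t32.56 [0.4436 0.0371 0.0786] F [-5.3 -2.3  4.8] M [-0.34  0.7   0.11] w0.0137 j6 -2.02
reseat t33.73 [0.4445 0.0373 0.0785] F [-0.   2.5  0.3] M [ 0.54 -0.18 -0.06] w0.0139 j6 -2.02
off t35.07 [0.4443 0.0371 0.1498] F [0.1 0.  0.4] M [ 0.12 -0.12 -0.02] w0.0360 j6 -2.02
```

Run:
```python
from btn import *
turn(-1,1.349)
eoat.gripper_to(.036)
p=arm.observe()['eef_pos']
arm.move_l([p[0],p[1],.25],feed=.3)
arm.move_ptp([.3,-.42,.30],q(-1.3)); st('clear')
s=eyes.read_camera('scene');t=eyes.read_camera('top')
cv2.imwrite('pics/s8f.png',s);cv2.imwrite('pics/t8f.png',t)
P=W(c,[(-.128+.055,y,.075) for y in(.085,-.085)]+[(-.153,y,.075) for y in(.085,-.085)])
crop(s,250,225,160,130,4.5,'pics/s8.png',proj('scene',P));crop(t,255,135,135,140,S,'pics/t8.png',proj('top',P))
```

```text
at grip False t37.60 [ 0.4922 -0.1262  0.0783] F [-0.2  0.7 -0. ] M [-0.02 -0.11 -0.01] w0.0362 j6 -0.53
closed t38.13 [ 0.4909 -0.1261  0.0785] F [-5.  -2.1  3.4] M [-0.4   0.73  0.07] w0.0140 j6 -0.53
turn 1 t38.64 [ 0.4909 -0.126   0.0785] F [-4.8 -2.5  3.4] M [-0.39  0.76 -0.03] w0.0141 j6 -0.08
turn 2 t39.15 [ 0.491  -0.1261  0.0785] F [-4.6 -2.5  4.1] M [-0.38  0.79 -0.1 ] w0.0141 j6 0.37
turn 3 t39.66 [ 0.491  -0.1261  0.0785] F [-4.3 -2.6  3.4] M [-0.35  0.8  -0.07] w0.0138 j6 0.82
reseat t40.83 [ 0.4921 -0.1258  0.0785] F [-0.1  2.2  1. ] M [ 0.32 -0.02 -0.04] w0.0137 j6 0.82
off t42.17 [ 0.4919 -0.126   0.1497] F [-0.1  0.  -0.5] M [ 0.02  0.04 -0.02] w0.0363 j6 0.82
clear t44.20 [ 0.3004 -0.4189  0.2993] F [-0.6  0.5 -0.4] M [-0.02 -0.01  0.  ] w0.0359 j6 0.13
```

View pics/s8.png

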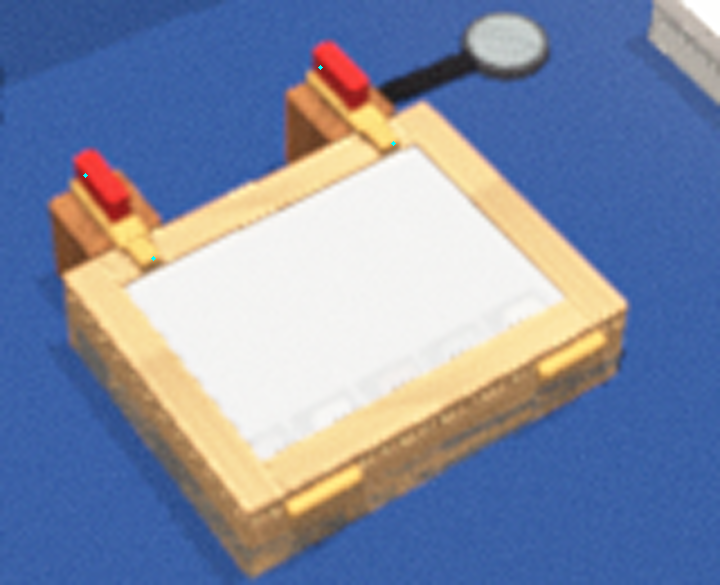

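View pics/t8.png

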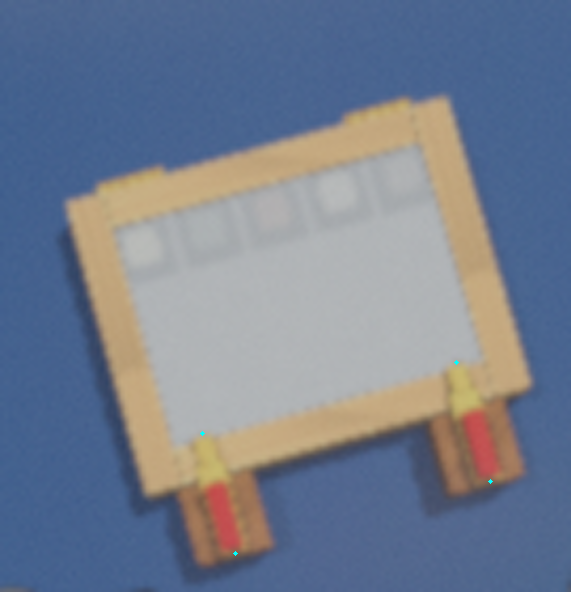

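View pics/s8f.png

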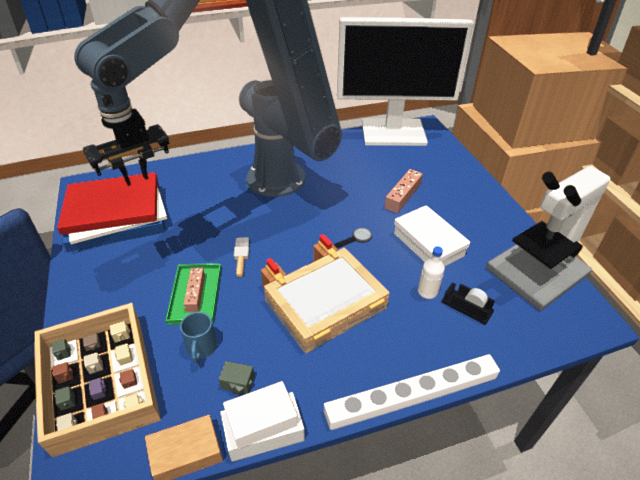

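View pics/t8f.png

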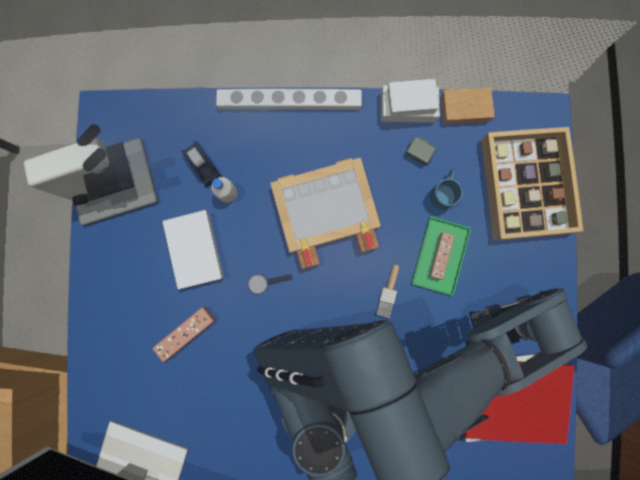

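Both bars point square across the lid's front edge, with tips at (203,435) and (457,363) on the predicted points. The lid is flush, the bar lies flat in the tray, the bystanders are in place and the arm is clear. I hand in.

```bash
python3 -c "
from bench import finish_job
print(finish_job())"
```

```text
the job is handed in; nothing more can be done
None
```

The job is done and handed in at about 44 s, within the 72 s limit:

- **Bar:** The small pink bar lies flat on the green tray's floor. It touched down gently at the height expected for lying flat (TCP at 15.3 mm against 15.0 expected).
- **Lid:** I pushed it down along its arc, with the last stretch at 12 mm/s. A light force stop ended it at 64 mm, the shut height, and its corners match the predicted shut position in both cameras.
- **Turnbuttons:** I turned both only after the lid was down, then let go and closed the fingers again at the square angle. In the pictures their tips fall on the predicted points.

In the last pictures everything else stands where it was, and the arm is clear. No check failed. The only disagreements were small: the two cameras put the case about 3 mm apart, so I used a joint fit. When I clamped the buttons, the sideways force was about 5–6 N, which fits a position error of 1–2 mm.

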